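Issue a glass ball from the wooden dosing wheel

ROBOT

A 6-joint arm with a two-finger parallel gripper is mounted at the origin on the work surface. World frame = base frame: x ahead of the robot, y to its left, z up, the work surface at z = 0. Lengths are in m, angles in rad, forces in N, time in s.
With the tool pointing down it reaches from about 0.325 to 1 m from the base axis. Payload 5.1 kg.
Tool frame: the origin (TCP) lies between the finger pads; the fingertips stand 8 mm ahead of it and the grasp point (between the pads) lies 11 mm behind it; z points along the fingers, y is the line along which they close (so a half turn about z gives the same grasp; the last joint's range is limited). The gripper opens to 85 mm and grips with 20 to 120 N. Pads are 22 mm wide; open, the fingers measure 114 mm over their backs; the gripper's body (76 mm by 85 mm) begins 54 mm behind the grasp point. The pads swing forward as they close: fully open they stand 13 mm farther back than shut.
Start: joints at [-1.206, 0.124, 1.65, -0, 1.367, -0.083], TCP at [0.281, -0.586, 0.239] pointing down, gripper open.
Joint ranges: [-2.61, 2.61], [-1.02, 2.33], [0.03, 2.71], [-1.35, 4.49], [0.32, 2.68], [-2.91, 2.91]. Speed limits (rad/s): [2.57, 2.57, 3.14, 3.14, 3.14, 3.14].

INTERFACE

Orientations are given as a rotation vector (axis times angle).
In Python, from workcell import status, read_camera, camera_model, workorder gives the robot as it stands. The module is installed in compiled form; this text tells all that it offers.
- The arm moves only by the tool servo_tool, never from a script. Its argument "commands" is a list of rows, each a list of 3 entries, a list of its own where there are three numbers: the shift along the tool's x, y, z normalised to -1 to 1, where 1 is 150 mm, then the turn about the tool's z normalised to -1 to 1, where 1 is 60 degrees, then the opening, from -1 (shut) to 1 (fully open), so that 0 is half open. A call has exactly 5 rows; each row is the pose to reach, as a shift and turn from the pose commanded when the call began, along the tool's axes at that moment; what a row does not reach only later rows make up. A row lasts 1/10 s, in which the tool goes at most 50 mm and 8.59 degrees, less where a joint would pass 70% of its speed; a pose out of reach is approached as far as the arm can. A call with a number of a shift or a turn outside -1 to 1 is refused whole. A call with a gripper value outside its range is refused whole. The fingers move at their own pace and stop on an object; "squeeze" is the grip in N (left out, the last holds). Time passes only in rows, so rows that repeat a pose let the fingers close, or fill a call up. It gives the time, the measured TCP pose, the force, the opening and the grip force at its end, in the units of the state.
- status.observe(): the state, without advancing time (a new reading comes with each control period).
- read_camera(name): name is "scene" or "top" or "wrist"; returns the picture (400x640x3 uint8, red, green, blue); there is no depth.
- camera_model(name): a dict with "vertical_fov" (degrees; the focal length in pixels is half the picture's height over the tangent of half this angle, whatever the lens; pixels are square), "cx", "cy" (the principal point, pixels), "dist" ([k1, k2, p1, p2, k3] as OpenCV has them; the pictures are not rectified), "cam_to_world" (4x4, takes a point from camera to world coordinates). Camera axes: x right, y up, looking along -z (the intrinsics and any distortion apply to the point x, -y, -z); pixel columns grow to the right and rows downward; lengths in m; the calibration is good to about 2 mm. A picture is of the moment at which its call begins: read the wrist's pose just before it. camera_model takes no time and is no camera call; for the wrist camera it gives the pose at the moment of the call.
- workorder.job_done(): hands the job in; it is judged then, once.
The state is a dict: "t": time; "qpos": joint angles; "qvel": joint speeds; "joint_efforts": joint torques, N m; "eef_pos": TCP position; "tool_rot": TCP orientation; "wrist_force": force on the tool from outside, world axes, zero at the start; "torque": the same for the moment, N m; "finger_gap": opening from 0.0 (shut) to 1.0 (fully open); "grasp_force": force on a finger pad.
Only numpy, scipy, OpenCV 4.12 (cv2) and the standard library are available. Lean on these libraries where they do the work, as an engineer would, in place of code of your own. Each camera call takes 0.05 s, during which the arm holds its last target. There are 200 camera calls.

TASK

Push the loose wooden hand knob fully home on the dosing wheel's flatted shaft and use it to turn the wheel until the pocket holding the glass ball stands centred over the drop hole, so that the ball drops into the pan. Then swing the pan's lever over so that the ball rolls out and down to the far end of the chute, and bring the lever back upright. Never touch the ball, leave the knob on the shaft and the emptied pocket over the hole, and do not disturb the other things on the bench.

Things in the scene. Friction and masses are not known exactly. Their poses are not given: they have to be found in the camera images.
- dispenser: fixed wooden dosing machine. Origin on the table under the wheel's vertical axis, z up. A plywood body carries a square deck, 230 x 230 mm, top face 145 mm up. The drop hole is in the deck on the machine's +y side (small brass mark on the deck's edge there); the tipping pan hangs below it, and below that a chute slopes down along the machine's +x
- wheel: wooden dosing wheel on a vertical axis, 214 mm across, 147 to 181 mm up; origin on its axis at the deck's top (145 mm up), z up, its +y points to the loaded pocket. Starts with that pocket 0.8 to 2.2 rad counter-clockwise (from above) of the drop hole. Six open wedge pockets without floor: content slides on the deck. Hub 84 mm across, flat top 185 mm up. Turning takes about 0.12 N m; stays where left
- loaded_pocket (a point): centre of the pocket that holds the ball, on the deck, 70 mm from the wheel's axis; turns with the wheel
- drop_hole (a point): centre of the drop hole (54 mm square, through the deck), at the deck's top face 145 mm up, 70 mm from the wheel's axis along the machine's +y
- shaft_foot (a point): foot of the steel shaft: on the wheel's axis, on the hub's top face 185 mm above the table; turns with the wheel, its axes are the wheel's. The shaft stands 26 mm above it, 28 mm in diameter, with one flat 8 mm from the axis along its whole length, tapered over its upper 5 mm. The flat faces the wheel's -y, directly away from the loaded pocket
- shaft_flat (a point): middle of the shaft's flat, 8 mm from the axis; it shows which way the flat faces
- knob: loose dark wooden hand knob standing bore-down, 74 mm tall, about 160 g. Origin: centre of its underside. Hub 64 mm across, 34 mm high, with one outer flat 19 mm from the axis facing the knob's +x. Blind D bore from below: 31 mm across, 28 mm deep, its flat 9.5 mm from the axis facing the same way. Fully home, its underside rests on the wheel's hub (185 mm up)
- knob_bar (a point): middle of the knob's grip bar, 58 mm above the knob's underside: 90 mm long along the knob's y, 22 mm wide along its x, from 34 (hub's top) to 74 mm above the underside. Pinch it across the knob's x. The knob goes on only when its +x points where the shaft's flat faces, within about 0.1 rad; that play remains when turning
- ball: green glass ball, 44 mm in diameter, about 110 g, lying in one pocket of the wheel; must not be touched by the robot. Origin: its centre
- pan (a joint): tilt of the aluminium tipping pan and its lever about a level axis along the machine's y: 0 level, lever upright; positive with the lever leaning to the machine's +x; stop at 1.0 rad. Stays where left; takes about 2 N at the lever's top. The ball rolls out to the +x side before 0.8 rad and needs about a second to the chute's end
- lever_grip (a point): on the dark wooden cross bar (18 mm thick, level, along the machine's y from 130 to 204 mm from the wheel's axis) of the pan's lever, at 178 mm, clear of the 12 mm steel rod that carries its inner end at 139 mm. 160 mm up when upright, 85 mm above the tilt axis. Pinch it here from above with the fingers closing along the machine's x; the round bar turns between the fingers along its arc
- pan_axis (a point): point on the pan's tilt axis straight below the upright lever's lever_grip, 75 mm above the table
- chute_end (a point): on the chute's floor where the ball comes to rest against the end stop (265 mm from the wheel's axis along the machine's x, 70 mm along its y). The chute is 70 mm wide inside, its walls 55 mm high
- vase: green glass sculpture vase, 88 mm across, 230 mm tall, standing at the left; leave it alone. Origin: centre of its foot
- mallet: lying wooden carver's mallet, 205 mm long, 72 mm across the head; leave it alone. Origin on the table below the neck
- chisel: chisel with a light wooden handle, 200 mm long, lying near the robot on the right; leave it alone. Origin: under its middle
- panel: small carved rosette panel, 160 x 160 x 25 mm, lying flat at the far left; leave it alone. Origin: centre of its underside
Things that resemble listed ones, but are neither listed nor needed, are in the scene too. There is more than one size of the knob; the job needs the middle-sized. Of the things shaped like the ball, the green one is meant.

How it is judged:
By the outcome, as a careful person would: the job done as asked, in the order asked, and still so for the second after the job is handed in, with the robot touching nothing.
It also fails if it takes over 72 s, if anything falls off the work surface, if the arm or the gripper's body presses on something with over 40 N, if the wrist force passes 120 N, or if a joint passes its speed limit or range.

## Working session

There is one attempt and no reset: what is moved stays moved. The work goes in short steps, Python scripts to look and compute and a tool call to move; the robot and the scene stay as the last step left them, time stands still between calls to the robot, and variables do not carry over. Pictures are saved under pics/ and viewed, at most 10 in all, crops included, and the job is handed in when it is done.

Besides the shell and the picture viewer there is one more tool, called after "Emit:" as name([rows], argument=value, ...), one row to a line, values as JSON. servo_tool: Moves the arm, as the interface text tells. Its arguments: {"type":"object","properties":{"commands":{"type":"array","items":{"type":"array"}},"squeeze":{"type":"number"}},"required":["commands"]}

```bash
mkdir -p pics
cat > h.py <<'E'
import numpy as np, cv2
from workcell import status, read_camera, camera_model, workorder
def snap(n,f):
    m=camera_model(n); im=read_camera(n); cv2.imwrite(f'pics/{f}.png',cv2.cvtColor(np.asarray(im),cv2.COLOR_RGB2BGR)); np.save(f'pics/{f}.npy',m,allow_pickle=True); return im,m
def load(f): return cv2.imread(f'pics/{f}.png'), np.load(f'pics/{f}.npy',allow_pickle=True).item()
def K(m):
    f=200/np.tan(np.radians(m['vertical_fov'])/2); return np.array([[f,0,m['cx']],[0,f,m['cy']],[0,0,1.]])
def ray(m,uv):
    p=cv2.undistortPoints(np.array(uv,float).reshape(-1,1,2),K(m),np.array(m['dist'],float))[:,0]
    T=np.array(m['cam_to_world']); d=np.c_[p[:,0],-p[:,1],-np.ones(len(p))]@T[:3,:3].T
    return T[:3,3],d
def onz(m,uv,z):
    o,d=ray(m,uv); return o+d*((z-o[2])/d[:,2])[:,None]
def proj(m,P):
    T=np.array(m['cam_to_world']); c=(np.atleast_2d(P)-T[:3,3])@T[:3,:3]; c=c*[1,-1,-1]
    return cv2.projectPoints(c.reshape(-1,1,3),np.zeros(3),np.zeros(3),K(m),np.array(m['dist'],float))[0][:,0]
E
python3 - <<'E'
from h import *
for n in ('scene','top'):
    im,m=snap(n,n+'0'); print(n,m['vertical_fov'],np.round(m['cam_to_world'],3).tolist())
s=status.observe(); print(s['t'],s['eef_pos'],s['tool_rot'],s['finger_gap'])
E
```

```text
scene 57.17734105122856 [[0.387, -0.762, 0.52, 1.144], [0.922, 0.326, -0.208, -0.24], [-0.011, 0.56, 0.828, 1.147], [0.0, 0.0, 0.0, 1.0]]
top 57.631209701778104 [[0.026, 0.993, -0.116, 0.39], [-1.0, 0.027, 0.007, 0.004], [0.01, 0.116, 0.993, 1.147], [0.0, 0.0, 0.0, 1.0]]
0.1 [ 0.28121032 -0.58541432  0.23814709] [-3.06134161e+00 -6.97069739e-01  4.25201226e-04] 0.9967911613344077
```

View pics/top0.png

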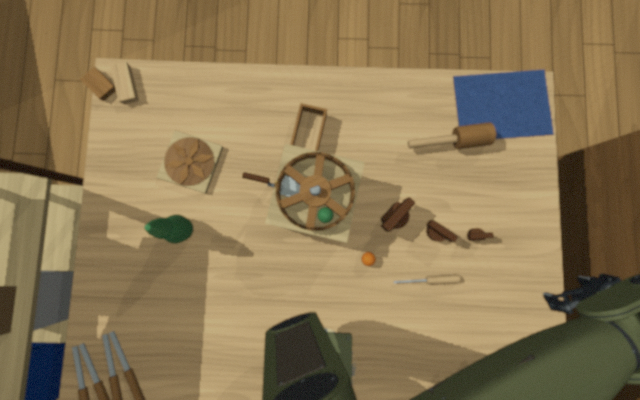

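View pics/scene0.png

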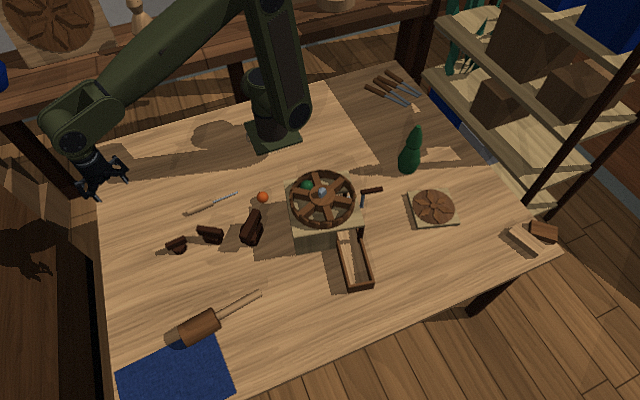

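The top view shows the machine at (316,190) with its chute upward, along world +x, and its lever at (255,178). The green ball is at (325,214). The three knobs are at (397,214), (440,231) and (479,235), so the middle one is at (440,231). The scene view agrees with this.

Run:
```python
from h import *
im,m=load('top0')
c=cv2.resize(im[100:255,235:505],None,fx=2.95,fy=2.95,interpolation=cv2.INTER_CUBIC); cv2.imwrite('pics/c1.png',np.clip(c*1.6,0,255).astype('uint8'))
p=lambda u,z:print(u,z,np.round(onz(m,[u],z)[0],3))
p((316,190),.181);p((440,231),.06);p((397,214),.06);p((479,235),.06);p((325,214),.167);p((255,178),.16);p((170,228),.1);p((368,258),.02)
```

```text
(316, 190) 0.181 [0.512 0.015 0.181]
(440, 231) 0.06 [ 0.414 -0.356  0.06 ]
(397, 214) 0.06 [ 0.462 -0.228  0.06 ]
(479, 235) 0.06 [ 0.406 -0.471  0.06 ]
(325, 214) 0.167 [ 0.449 -0.011  0.167]
(255, 178) 0.16 [0.543 0.183 0.16 ]
(170, 228) 0.1 [0.402 0.427 0.1  ]
(368, 258) 0.02 [ 0.327 -0.148  0.02 ]
```

View pics/c1.png

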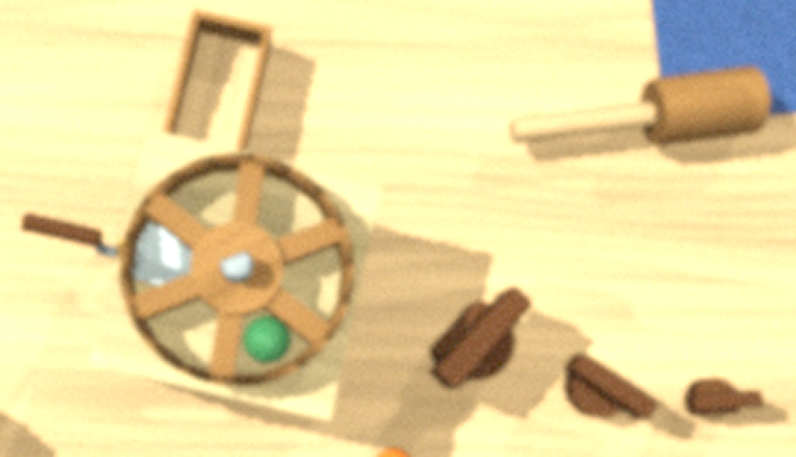

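The zoom shows the wheel with six spokes and the ball at crop (266,340). The middle knob's bar runs from crop (578,360) to (650,410). The lever bar is at crop (25..100, 222..240). Next I go above the knob for a wrist view.

```bash
cat >> h.py <<'E'
from scipy.spatial.transform import Rotation as R
def goal(P,hdg,frm=None):
    s=status.observe(); r=R.from_rotvec(s['tool_rot']).as_matrix(); h=np.degrees(np.arctan2(r[1,0],r[0,0]))
    d=(np.array(P)-s['eef_pos'])@r/.15; dt=(h-hdg+180)%360-180
    print('t%.2f pos'%s['t'],np.round(s['eef_pos'],4),'h %.2f'%h,'z',np.round(r[:,2],3),'q6 %.2f'%s['qpos'][5],'gap %.3f'%s['finger_gap'],'F',np.round(s['wrist_force'],1)); print('-> shift',np.round(d,3),'turn',round(dt/60,3))
E
python3 - <<'E'
from h import *
goal([.40,-.36,.27],55)
s=np.array(camera_model('wrist')['cam_to_world']); print(np.round(s,3), camera_model('wrist')['vertical_fov'])
E
```

```text
t0.10 pos [ 0.2812 -0.5854  0.2381] h 25.66 z [-0.001  0.002 -1.   ] q6 -0.08 gap 0.997 F [ 0.  -0.6 -0.6]
-> shift [ 1.365 -1.012 -0.21 ] turn -0.489
[[ 0.433  0.852  0.296  0.357]
 [-0.902  0.409  0.141 -0.549]
 [-0.001 -0.328  0.945  0.373]
 [ 0.     0.     0.     1.   ]] 64.51767763099822
```

Emit:
servo_tool([
  [[0.3,-0.2,-0.2],-0.14,1],
  [[0.55,-0.4,-0.2],-0.28,1],
  [[0.7,-0.5,-0.2],-0.42,1],
  [[0.85,-0.65,-0.2],-0.49,1],
  [[1,-0.8,-0.2],-0.49,1],
])

```text
t: 0.6
eef_pos: [0.365, -0.4112, 0.2689]
tool_rot: [-2.784, -1.454, 0.0]
wrist_force: [0.2, 0.8, -0.6]
finger_gap: 1.007
grasp_force: 0.0
```

Run:
```python
from h import *
goal([.40,-.36,.27],55)
```

```text
t0.60 pos [ 0.365  -0.4112  0.2689] h 55.14 z [-0.     0.001 -1.   ] q6 -0.33 gap 1.007 F [ 0.2  0.8 -0.6]
-> shift [ 0.413 -0.003 -0.007] turn 0.002
```

Emit:
servo_tool([
  [[0.2,0,0],0,1],
  [[0.4,0,0],0,1],
  [[0.4,0,0],0,1],
  [[0.4,0,0],0,1],
  [[0.4,0,0],0,1],
])

```text
t: 1.1
eef_pos: [0.3986, -0.3641, 0.269]
tool_rot: [-2.786, -1.451, 0.001]
wrist_force: [-0.3, 0.3, -0.2]
finger_gap: 0.996
grasp_force: 0.0
```

Run:
```python
from h import *
goal([.40,-.36,.27],55)
snap('wrist','w1')
```

```text
t1.10 pos [ 0.3986 -0.3641  0.269 ] h 55.02 z [-0.001  0.    -1.   ] q6 -0.23 gap 0.996 F [-0.3  0.3 -0.2]
-> shift [ 0.027 -0.008 -0.006] turn 0.0
```

View pics/w1.png

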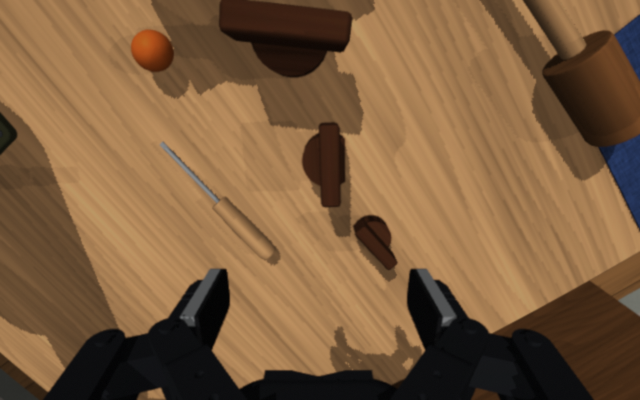

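The wrist picture shows the middle knob at (330,165). Its bar runs vertically from (330,123) to (330,206), and the hub is round on the left (303) with its flat on the right (345). So knob +x points along the tool's +y, heading about -35°. I'll measure the bar by its contours.

Run:
```python
from h import *
im,m=load('w1')
c=im[105:225,280:370]
g=cv2.cvtColor(c,cv2.COLOR_BGR2HSV)
print(c[60,5],c[60,30],c[60,50],c[30,50],c[60,63],c[95,68]) 
cv2.imwrite('pics/c2.png',np.clip(cv2.resize(c,None,fx=5,fy=5,interpolation=cv2.INTER_CUBIC)*2.2,0,255).astype('uint8'))
for z in (.074,): 
  P=onz(m,[[330,123],[330,206],[320,165],[340,165]],z); print(np.round(P,4))
print(np.round(onz(m,[[303,162],[345,160]],.034),4))
```

```text
[ 77 118 156] [18 32 58] [21 34 62] [19 32 61] [12 19 34] [ 51  76 103]
[[ 0.4416 -0.3228  0.074 ]
 [ 0.3914 -0.3963  0.074 ]
 [ 0.4086 -0.3524  0.074 ]
 [ 0.4259 -0.3645  0.074 ]]
[[ 0.3896 -0.345   0.034 ]
 [ 0.4315 -0.3714  0.034 ]]
```

View pics/c2.png

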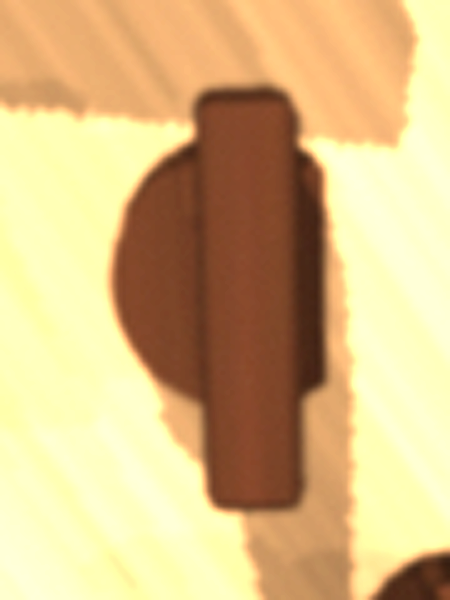

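The zoom confirms the flat edge at crop x≈323, on the right. The bar's corners are at crop (204,95), (292,95), (211,506) and (300,506).

Run:
```python
from h import *
im,m=load('w1')
px=np.array([[203,103],[292,103],[210,506],[300,506]])/5+[280,105]
P=onz(m,px,.074); print(np.round(P,4))
a=(P[0]+P[1])/2;b=(P[2]+P[3])/2
print('len',np.linalg.norm(a-b),'w',np.linalg.norm(P[0]-P[1]),'ctr',(a+b)/2,'hdg',np.degrees(np.arctan2(*(a-b)[1::-1])))
c=(a+b)/2
f=onz(m,(np.array([[323,190],[323,375]])/5+[280,105]),.034); l=onz(m,[np.array([113,280])/5+[280,105]],.034);print(f,l)
h=np.degrees(np.arctan2(*(a-b)[1::-1]))
# clearance other knobs
goal([c[0],c[1],.069+.0],h)
```

```text
[[ 0.4323 -0.3194  0.074 ]
 [ 0.4471 -0.3298  0.074 ]
 [ 0.3841 -0.3914  0.074 ]
 [ 0.4003 -0.4028  0.074 ]]
len 0.0866821974190296 w 0.0180668088542969 ctr [ 0.41596357 -0.36085079  0.074     ] hdg 56.76203839714345
[[ 0.44212062 -0.35451937  0.034     ]
 [ 0.41776554 -0.39135228  0.034     ]] [[ 0.38994845 -0.34373812  0.034     ]]
t1.15 pos [ 0.3985 -0.3643  0.2691] h 55.00 z [-0.  0. -1.] q6 -0.23 gap 1.005 F [ 0.4  0.4 -0.2]
-> shift [0.086 0.083 1.334] turn -0.029
```

Emit:
servo_tool([
  [[0.09,0.083,0.2],-0.029,0.5],
  [[0.09,0.083,0.45],-0.029,0.5],
  [[0.09,0.083,0.7],-0.029,0.5],
  [[0.09,0.083,0.9],-0.029,0.5],
  [[0.09,0.083,1],-0.029,0.5],
])

```text
t: 1.65
eef_pos: [0.4151, -0.359, 0.1157]
tool_rot: [-2.76, -1.49, 0.002]
wrist_force: [-1.0, 0.6, -0.7]
finger_gap: 0.751
grasp_force: 0.0
```

Run:
```python
from h import *
goal([.416,-.3609,.049],56.7)
```

```text
t1.65 pos [ 0.4151 -0.359   0.1157] h 56.71 z [-0.004  0.004 -1.   ] q6 -0.23 gap 0.751 F [-1.   0.6 -0.7]
-> shift [-0.007  0.014  0.444] turn 0.0
```

Emit:
servo_tool([
  [[-0.005,0.014,0.2],0,0.5],
  [[-0.005,0.014,0.35],0,0.5],
  [[-0.005,0.014,0.45],0,0.5],
  [[-0.005,0.014,0.45],0,0.3],
  [[-0.005,0.014,0.45],0,0],
], squeeze=60)

```text
t: 2.15
eef_pos: [0.4187, -0.3622, 0.0527]
tool_rot: [2.763, 1.493, 0.0]
wrist_force: [0.3, 0.3, -0.6]
finger_gap: 0.507
grasp_force: 0.0
```

Emit:
servo_tool([
  [[0,0,0],0,-0.3],
  [[0,0,0],0,-0.8],
  [[0,0,0],0,-1],
  [[0,0,0],0,-1],
  [[0,0,0],0,-1],
])

```text
t: 2.65
eef_pos: [0.419, -0.3622, 0.0532]
tool_rot: [2.761, 1.493, 0.001]
wrist_force: [-0.1, -0.3, 5.9]
finger_gap: 0.247
grasp_force: 61.9
```

Run:
```python
from h import *
goal([.416,-.3609,.049],56.7)
```

```text
t2.65 pos [ 0.419  -0.3622  0.0532] h 56.80 z [ 0.002 -0.002 -1.   ] q6 -0.23 gap 0.247 F [-0.1 -0.3  5.9]
-> shift [-0.004 -0.022  0.028] turn 0.002
```

Emit:
servo_tool([
  [[0,0,-0.2],0,-1],
  [[0,0,-0.5],0,-1],
  [[0,0,-0.8],0,-1],
  [[0,0,-1],0,-1],
  [[0,0,-1],0,-1],
])

```text
t: 3.15
eef_pos: [0.4203, -0.3634, 0.2077]
tool_rot: [2.755, 1.49, 0.004]
wrist_force: [0.1, -1.1, -1.1]
finger_gap: 0.248
grasp_force: 61.0
```

Run:
```python
from h import *
goal([.512,-.065,.33],85)
```

```text
t3.15 pos [ 0.4203 -0.3634  0.2077] h 56.80 z [ 0.007 -0.007 -1.   ] q6 -0.23 gap 0.248 F [ 0.1 -1.1 -1.1]
-> shift [ 1.998 -0.57  -0.826] turn -0.47
```

Emit:
servo_tool([
  [[0.15,-0.05,-0.25],0,-1],
  [[0.35,-0.1,-0.5],0,-1],
  [[0.55,-0.15,-0.75],0,-1],
  [[0.8,-0.2,-0.82],0,-1],
  [[1,-0.28,-0.82],0,-1],
])

```text
t: 3.65
eef_pos: [0.4664, -0.2118, 0.3261]
tool_rot: [2.762, 1.493, 0.003]
wrist_force: [-0.5, 0.4, -1.9]
finger_gap: 0.244
grasp_force: 61.0
```

Emit:
servo_tool([
  [[0.25,-0.05,0],-0.1,-1],
  [[0.5,-0.1,0],-0.2,-1],
  [[0.75,-0.2,0],-0.35,-1],
  [[1,-0.28,0],-0.47,-1],
  [[1,-0.28,0],-0.47,-1],
])

```text
t: 4.15
eef_pos: [0.5123, -0.0606, 0.3224]
tool_rot: [-2.306, -2.128, 0.001]
wrist_force: [0.0, -0.8, -0.8]
finger_gap: 0.246
grasp_force: 61.0
```

Emit:
servo_tool([
  [[0,0,0],0,-1],
  [[0,0,0],0,-1],
  [[0,0,0],0,-1],
  [[0,0,0],0,-1],
  [[0,0,0],0,-1],
])

```text
t: 4.65
eef_pos: [0.5122, -0.0652, 0.3248]
tool_rot: [2.318, 2.121, -0.0]
wrist_force: [-0.5, -0.0, -0.2]
finger_gap: 0.246
grasp_force: 61.0
```

Run:
```python
from h import *
goal([.512,-.065,.33],85)
snap('wrist','w2')
```

```text
t4.65 pos [ 0.5122 -0.0652  0.3248] h 84.91 z [ 0. -0. -1.] q6 -0.14 gap 0.246 F [-0.5 -0.  -0.2]
-> shift [ 0.001 -0.001 -0.035] turn -0.002
```

View pics/w2.png

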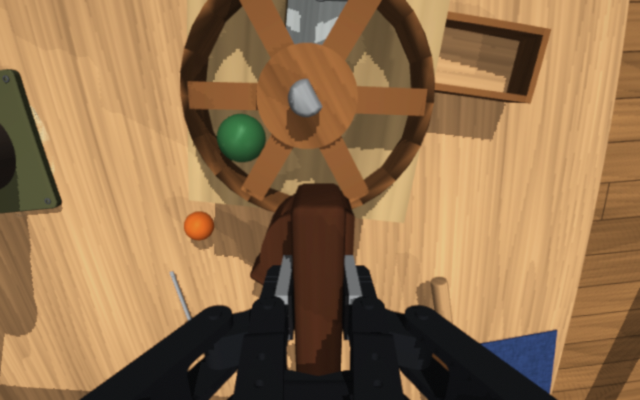

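The wrist picture shows the hub at (307,95), the spokes, the ball at (241,137), and the steel shaft at (304,97) with its flat facing right and slightly up. The lever bar is out of view. I'll measure the spokes and hub by colour mask cast on the wheel's top plane.

Run:
```python
from h import *
im,m=load('w2'); hsv=cv2.cvtColor(im,cv2.COLOR_BGR2HSV)
for n,(u,v) in dict(hub=(280,85),spL=(220,95),spR=(390,102),deck=(220,65),rim=(200,60),deckR=(385,70),sp4=(350,175),shade=(305,120)).items(): print(n,hsv[v,u],im[v,u])
# rays along columns of left & right spoke: print V/S profile
for u in (205,225,245): print(u,[tuple(hsv[v,u]) and f"{hsv[v,u,1]}/{hsv[v,u,2]}" for v in range(72,122,2)])
for u in (370,390,410): print(u,[f"{hsv[v,u,1]}/{hsv[v,u,2]}" for v in range(76,130,2)])
```

```text
hub [ 13 165 128] [ 45  82 128]
spL [ 13 164 145] [ 52  93 145]
spR [ 13 165 144] [ 51  92 144]
deck [ 18 115 144] [ 79 118 144]
rim [ 12 164  45] [16 28 45]
deckR [ 18 118 106] [ 57  86 106]
sp4 [ 13 164 145] [ 52  93 145]
shade [ 13 166  83] [29 53 83]
205 ['161/38', '159/40', '154/43', '153/45', '152/57', '166/126', '167/142', '165/142', '165/142', '165/142', '165/142', '165/136', '166/134', '165/133', '167/133', '166/134', '166/134', '167/133', '166/114', '166/46', '163/36', '163/36', '170/36', '163/36', '165/37']
225 ['110/197', '111/197', '111/197', '110/197', '112/196', '141/164', '164/145', '164/145', '164/145', '164/145', '164/146', '165/145', '164/145', '164/146', '164/146', '164/146', '164/146', '164/146', '160/143', '123/124', '115/120', '115/120', '115/120', '106/106', '109/91']
245 ['111/179', '112/180', '112/180', '112/180', '112/180', '128/167', '165/148', '164/148', '164/148', '164/148', '164/148', '163/147', '165/147', '164/148', '163/147', '163/147', '163/147', '161/147', '164/146', '130/120', '116/110', '99/85', '133/92', '134/101', '133/107']
370 ['113/172', '113
[... 172 characters left out ...]
'163/147', '162/146', '133/117', '118/106', '117/105', '117/105', '115/106', '115/106', '118/106', '117/107']
390 ['115/111', '116/112', '117/113', '115/115', '114/116', '125/122', '160/142', '165/144', '165/144', '166/144', '165/144', '165/144', '164/145', '165/144', '165/144', '165/144', '165/144', '163/144', '165/144', '149/135', '117/120', '116/121', '116/121', '117/122', '115/122', '116/123', '115/124']
410 ['128/78', '131/78', '126/83', '126/85', '126/89', '128/96', '155/125', '165/141', '166/141', '165/141', '165/141', '165/142', '167/142', '167/142', '167/142', '167/142', '166/141', '165/142', '167/142', '167/134', '165/65', '161/49', '163/47', '166/46', '166/46', '164/45', '166/43']
```

```bash
cat > wheel.py <<'E'
from h import *
def wheel(f,c0,zs=.181,rows=400,excl=None):
    im,m=load(f); hsv=cv2.cvtColor(im,cv2.COLOR_BGR2HSV)
    mk=cv2.inRange(hsv,(10,150,112),(15,178,175)); mk[rows:]=0
    if excl is not None: mk[excl[1]:excl[3],excl[0]:excl[2]]=0
    v,u=np.nonzero(mk); P=onz(m,np.c_[u,v],zs)[:,:2]; c=np.array(c0,float)
    for it in range(4):
        d=P-c; r=np.hypot(*d.T); a=np.degrees(np.arctan2(d[:,1],d[:,0])); s=(r>.050)&(r<.090)
        ph=np.degrees(np.angle(np.mean(np.exp(6j*np.radians(a[s])))))/6
        A=[];B=[];out=[]
        for k in range(6):
            t=ph+60*k; q=s&(np.abs((a-t+180)%360-180)<14)
            if q.sum()<250: continue
            mu=P[q].mean(0); w,V=np.linalg.eigh(np.cov(P[q].T)); dr=V[:,1]; n=V[:,0]
            A.append(n);B.append(n@mu); out.append((round(t%360,1),int(q.sum()),round(np.degrees(np.arctan2(dr[1],dr[0]))%60,2),round(2*np.sqrt(3*w[0]),4),np.round(mu,4).tolist()))
        c,res,_,_=np.linalg.lstsq(np.array(A),np.array(B),rcond=None)
    for o in out: print(o)
    print('centre',np.round(c,4),'rms',np.sqrt(res/len(A)),'phase mod60',ph%60)
    return c,ph,m,im
E
python3 - <<'E'
from wheel import *
c,ph,m,im=wheel('w2',[.512,.015],rows=195)
hsv=cv2.cvtColor(im,cv2.COLOR_BGR2HSV)
g=cv2.inRange(hsv,(50,90,30),(90,255,255)); n,l,st,ce=cv2.connectedComponentsWithStats(g)
k=1+np.argmax(st[1:,4]); B=onz(m,[ce[k]],.167)[0]; print('ball',ce[k],B,'ang',np.degrees(np.arctan2(*(B[:2]-c)[::-1])), np.linalg.norm(B[:2]-c))
# shaft: low saturation near hub
s=cv2.inRange(hsv,(0,0,60),(179,90,255)); s[:70]=0;s[125:]=0;s[:,:280]=0;s[:,335:]=0
v,u=np.nonzero(s); print('shaft px',u.min(),u.max(),v.min(),v.max(),len(u), onz(m,[[u.mean(),v.mean()]],.211))
cn=max(cv2.findContours(s,cv2.RETR_EXTERNAL,cv2.CHAIN_APPROX_SIMPLE)[0],key=cv2.contourArea)
print(cv2.approxPolyDP(cn,1.2,True)[:,0].tolist()); print(np.round(proj(m,[[*c,.185],[*c,.211]]),1))
# deck corners / lever from top
cv2.imwrite('pics/c3.png',cv2.resize(im[0:215,170:450],None,fx=2.8,fy=2.8,interpolation=cv2.INTER_CUBIC))
E
```

```text
(np.float64(353.0), 1254, np.float64(53.93), np.float64(0.0213), [0.5786, 0.0106])
(np.float64(53.0), 1268, np.float64(44.63), np.float64(0.0204), [0.5523, 0.0741])
(np.float64(113.0), 1173, np.float64(4.49), np.float64(0.0208), [0.4821, 0.0814])
(np.float64(173.0), 1252, np.float64(52.43), np.float64(0.0212), [0.44, 0.0274])
(np.float64(233.0), 1067, np.float64(53.05), np.float64(0.0215), [0.4694, -0.0343])
(np.float64(293.0), 1044, np.float64(53.23), np.float64(0.0211), [0.5355, -0.0423])
centre [0.5108 0.0225] rms [0.00581472] phase mod60 52.98590789125551
ball [240.59931896 137.42224745] [ 0.44546813 -0.00990104  0.167     ] ang -153.5946769598832 0.07289765090079159
shaft px 288 321 79 116 924 [[0.50806861 0.01843672 0.211     ]]
[[301, 79], [291, 86], [288, 94], [288, 100], [294, 112], [301, 116], [310, 116], [315, 114], [320, 109], [321, 104], [308, 80]]
[[307.6  93. ]
 [306.5  92.7]]
```

View pics/c3.png

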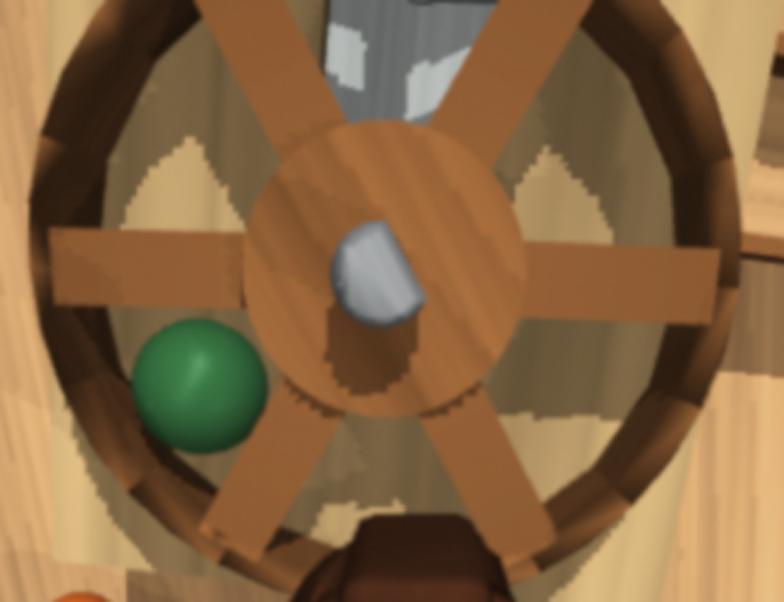

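```bash
sed -i 's/if q.sum()<250/if q.sum()<250 or v[q].min()<3/' wheel.py
python3 - <<'E'
from wheel import *
for z in (.177,.181): c,ph,m,im=wheel('w2',[.511,.018],zs=z,rows=195)
print(np.round(proj(m,[[*c,.185],[*c,.211]]),1))
hsv=cv2.cvtColor(im,cv2.COLOR_BGR2HSV)
# hub circle: hub edge pts from crop
e=np.array([[244,265],[527,265],[385,120],[300,395],[470,395],[262,190],[508,190]])/2.8+[170,0]
P=onz(m,e,.185)[:,:2]
A=np.c_[2*P,np.ones(len(P))]; s=np.linalg.lstsq(A,(P**2).sum(1),rcond=None)[0]; print('hub fit',s[:2],np.sqrt(s[2]+s[0]**2+s[1]**2))
# lever, from top view
it,mt=load('top0'); L=onz(mt,np.array([[25,222],[100,240]])/2.95+[235,100],.165); print(L, np.degrees(np.arctan2(*(L[0]-L[1])[1::-1])))
# chute outer walls in c1: top z? use direction only
C=onz(mt,np.array([[198,12],[170,130],[268,28],[243,145]])/2.95+[235,100],.07); print(np.round(C,3),np.degrees(np.arctan2(*(C[0]-C[1])[1::-1])),np.degrees(np.arctan2(*(C[2]-C[3])[1::-1])))
E
```

```text
(np.float64(353.0), 1252, np.float64(53.81), np.float64(0.0218), [0.5778, 0.0106])
(np.float64(173.0), 1251, np.float64(52.89), np.float64(0.0216), [0.4396, 0.0273])
(np.float64(233.0), 1045, np.float64(53.39), np.float64(0.0219), [0.4674, -0.0369])
(np.float64(293.0), 1025, np.float64(52.75), np.float64(0.0214), [0.5364, -0.0447])
centre [0.5093 0.0186] rms [0.00047543] phase mod60 52.99967486084717
(np.float64(353.0), 1266, np.float64(53.95), np.float64(0.0215), [0.5779, 0.0106])
(np.float64(173.0), 1268, np.float64(52.88), np.float64(0.0213), [0.4397, 0.0274])
(np.float64(233.0), 1058, np.float64(53.48), np.float64(0.0215), [0.4674, -0.037])
(np.float64(293.0), 1036, np.float64(52.99), np.float64(0.0212), [0.5366, -0.0448])
centre [0.5092 0.0185] rms [0.00048058] phase mod60 52.9838415888058
[[306.2  98.2]
 [305.   98.4]]
hub fit [0.5102257  0.01748004] 0.042575157137390574
[[0.54918437 0.21373422 0.165     ]
 [0.5343063  0.14397146 0.165     ]] 77.96107826665371
[[ 0.79   0.066  0.07 ]
 [ 0.664  0.091  0.07 ]
 [ 0.775 -0.007  0.07 ]
 [ 0.651  0.016  0.07 ]] -11.096278080755805 -10.258831277718452
```

Run:
```python
from h import *
im,m=load('w2'); s=np.array([.5122,-.0652,.3248]); h=np.radians(84.91); x=np.array([np.cos(h),np.sin(h),0]);y=np.array([np.sin(h),-np.cos(h),0])
for zz in (.0208,): print([np.round(proj(m,s+x*a+y*b+[0,0,zz])[0],1).tolist() for a,b in ((.045,-.011),(.045,.011),(0.02,-.011),(.02,.011),(0,-.011),(0,.011))])
hsv=cv2.cvtColor(im,cv2.COLOR_BGR2HSV)
for v in (195,210,225,240,255): print(v,[int(t) for t in hsv[v,285:360:2,2]])
print([int(t) for t in hsv[175:200,320,2]])
goal([.5093,.0188,.285],113.1)
```

```text
[[291.0, 206.2], [348.9, 206.2], [292.8, 264.3], [346.9, 264.2], [294.1, 305.3], [345.4, 305.3]]
195 [102, 108, 124, 118, 76, 39, 38, 42, 46, 47, 47, 48, 48, 49, 49, 49, 49, 49, 50, 50, 50, 50, 51, 52, 52, 51, 50, 47, 42, 67, 125, 142, 142, 142, 142, 143, 142, 141]
210 [64, 51, 46, 38, 51, 69, 75, 79, 80, 80, 78, 78, 79, 80, 80, 80, 81, 82, 82, 82, 82, 82, 83, 84, 84, 83, 81, 78, 73, 59, 37, 30, 30, 52, 113, 122, 124, 126]
225 [76, 60, 41, 38, 54, 63, 69, 74, 75, 74, 75, 76, 75, 76, 76, 75, 76, 75, 75, 75, 75, 76, 79, 77, 75, 75, 78, 74, 70, 62, 57, 74, 70, 65, 73, 127, 139, 130]
240 [56, 45, 42, 37, 50, 62, 68, 72, 74, 74, 75, 75, 75, 76, 77, 77, 76, 76, 75, 75, 75, 76, 75, 75, 74, 74, 71, 66, 62, 50, 61, 73, 69, 65, 91, 137, 141, 155]
255 [52, 46, 45, 41, 45, 60, 67, 71, 75, 74, 74, 75, 76, 76, 76, 76, 76, 75, 75, 74, 75, 75, 76, 74, 74, 74, 70, 65, 61, 50, 78, 92, 90, 90, 123, 145, 197, 219]
[114, 115, 114, 114, 115, 115, 114, 108, 80, 55, 48, 48, 48, 47, 48, 49, 48, 48, 48, 49, 50, 50, 52, 51, 52]
t4.70 pos [ 0.5122 -0.0651  0.3249] h 84.92 z [ 0. -0. -1.] q6 -0.14 gap 0.248 F [-0.3 -0.5 -1.2]
-> shift [ 0.555 -0.069  0.266] turn -0.47
```

Emit:
servo_tool([
  [[0.15,-0.02,0],-0.12,-1],
  [[0.3,-0.04,0],-0.24,-1],
  [[0.45,-0.06,0.1],-0.36,-1],
  [[0.555,-0.069,0.2],-0.47,-1],
  [[0.555,-0.069,0.266],-0.47,-1],
])

```text
t: 5.2
eef_pos: [0.5089, 0.0206, 0.2839]
tool_rot: [-1.726, -2.624, 0.0]
wrist_force: [-0.4, -0.5, -1.2]
finger_gap: 0.248
grasp_force: 60.9
```

Emit:
servo_tool([
  [[0,0,0],0,-1],
  [[0,0,0],0,-1],
  [[0,0,0],0,-1],
  [[0,0,0],0,-1],
  [[0,0,0],0,-1],
])

```text
t: 5.7
eef_pos: [0.5095, 0.019, 0.2856]
tool_rot: [1.73, 2.621, 0.001]
wrist_force: [0.2, -0.3, -1.2]
finger_gap: 0.247
grasp_force: 60.9
```

Run:
```python
from h import *
goal([.5093,.0188,.268],113.1)
```

```text
t5.70 pos [0.5095 0.019  0.2856] h 113.14 z [ 0.001 -0.    -1.   ] q6 -0.47 gap 0.247 F [ 0.2 -0.3 -1.2]
-> shift [-0.    -0.002  0.118] turn 0.001
```

Emit:
servo_tool([
  [[0,0,0.07],0,-1],
  [[0,0,0.12],0,-1],
  [[0,0,0.145],0,-1],
  [[0,0,0.17],0,-1],
  [[0,0,0.19],0,-1],
])

```text
t: 6.2
eef_pos: [0.5091, 0.0194, 0.2559]
tool_rot: [-1.729, -2.622, 0.0]
wrist_force: [0.2, 0.5, -0.8]
finger_gap: 0.245
grasp_force: 60.9
```

Run:
```python
from h import *
goal([.5093,.0188,.2382],113.1)
```

```text
t6.20 pos [0.5091 0.0194 0.2559] h 113.20 z [-0.001  0.    -1.   ] q6 -0.47 gap 0.245 F [ 0.2  0.5 -0.8]
-> shift [-0.004 -0.001  0.118] turn 0.002
```

Emit:
servo_tool([
  [[0,0,0.03],0,-1],
  [[0,0,0.06],0,-1],
  [[0,0,0.085],0,-1],
  [[0,0,0.1],0,-1],
  [[0,0,0.115],0,-1],
])

```text
t: 6.7
eef_pos: [0.5093, 0.0194, 0.239]
tool_rot: [-1.729, -2.623, 0.0]
wrist_force: [0.7, -0.9, -0.7]
finger_gap: 0.248
grasp_force: 60.9
```

Emit:
servo_tool([
  [[0,0,0.005],0,-1],
  [[0,0,0.01],0,-1],
  [[0,0,0.015],0,-1],
  [[0,0,0.02],0,-1],
  [[0,0,0.02],0,-1],
])

```text
t: 7.2
eef_pos: [0.5093, 0.0194, 0.2382]
tool_rot: [1.729, 2.622, 0.0]
wrist_force: [-3.4, 0.7, 6.3]
finger_gap: 0.244
grasp_force: 62.0
```

Run:
```python
from h import *
goal([.5093,.0188,.2382],113.1)
```

```text
t7.20 pos [0.5093 0.0194 0.2382] h 113.20 z [ 0. -0. -1.] q6 -0.47 gap 0.244 F [-3.4  0.7  6.3]
-> shift [-0.004 -0.001 -0.   ] turn 0.002
```

Emit:
servo_tool([
  [[0,0,-0.01],0.06,-1],
  [[0,0,-0.01],0.14,-1],
  [[0,0,-0.01],0.22,-1],
  [[0,0,-0.01],0.3,-1],
  [[0,0,-0.01],0.38,-1],
], squeeze=90)

```text
t: 7.7
eef_pos: [0.5113, 0.0198, 0.2385]
tool_rot: [2.214, 2.223, 0.008]
wrist_force: [6.4, 0.0, -1.5]
finger_gap: 0.24
grasp_force: 88.0
```

Run:
```python
from h import *
goal([.5093,.0188,.2382],-11)
```

```text
t7.70 pos [0.5113 0.0198 0.2385] h 90.23 z [ 0.006  0.001 -1.   ] q6 -0.07 gap 0.240 F [ 6.4  0.  -1.5]
-> shift [-0.006 -0.013  0.002] turn 1.687
```

Emit:
servo_tool([
  [[0,0,0],0.08,-1],
  [[0,0,0],0.16,-1],
  [[0,0,0],0.24,-1],
  [[0,0,0],0.32,-1],
  [[0,0,0],0.4,-1],
])

```text
t: 8.2
eef_pos: [0.5114, 0.0192, 0.2385]
tool_rot: [2.628, 1.714, 0.009]
wrist_force: [5.5, -1.1, -2.2]
finger_gap: 0.243
grasp_force: 88.0
```

Emit:
servo_tool([
  [[0,0,0],0.08,-1],
  [[0,0,0],0.16,-1],
  [[0,0,0],0.24,-1],
  [[0,0,0],0.32,-1],
  [[0,0,0],0.4,-1],
])

```text
t: 8.7
eef_pos: [0.5114, 0.0187, 0.2385]
tool_rot: [2.927, 1.13, 0.009]
wrist_force: [6.2, -2.2, -1.7]
finger_gap: 0.241
grasp_force: 88.0
```

Emit:
servo_tool([
  [[0,0,0],0.08,-1],
  [[0,0,0],0.16,-1],
  [[0,0,0],0.24,-1],
  [[0,0,0],0.32,-1],
  [[0,0,0],0.4,-1],
])

```text
t: 9.2
eef_pos: [0.5111, 0.0182, 0.2385]
tool_rot: [3.098, 0.497, 0.008]
wrist_force: [4.6, -3.7, -0.7]
finger_gap: 0.239
grasp_force: 88.1
```

Emit:
servo_tool([
  [[0,0,0],0.08,-1],
  [[0,0,0],0.16,-1],
  [[0,0,0],0.24,-1],
  [[0,0,0],0.32,-1],
  [[0,0,0],0.38,-1],
])

```text
t: 9.7
eef_pos: [0.5107, 0.0179, 0.2385]
tool_rot: [3.135, -0.125, 0.007]
wrist_force: [3.1, -4.3, -0.3]
finger_gap: 0.237
grasp_force: 88.2
```

Run:
```python
from h import *
goal([.5093,.0188,.2382],-11)
snap('wrist','w3'); snap('top','t3')
im,m=load('t3'); cv2.imwrite('pics/c4.png',np.vstack([cv2.resize(load('w3')[0],(480,300)),cv2.resize(im[95:245,225:465],(480,300),interpolation=cv2.INTER_CUBIC)]))
```

```text
t9.70 pos [0.5107 0.0179 0.2385] h -4.56 z [ 0.005 -0.004 -1.   ] q6 1.58 gap 0.237 F [ 3.1 -4.3 -0.3]
-> shift [-0.01  -0.005  0.002] turn 0.107
```

View pics/c4.png

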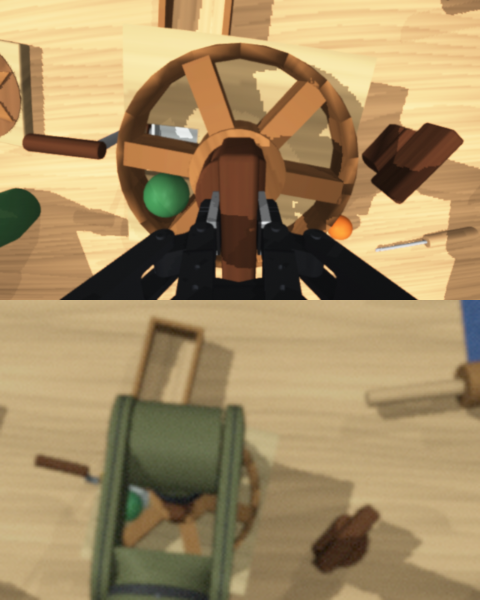

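The picture shows the ball at (165,195) in the upper crop, one spoke short of the hole. The lever bar is at (25..105,147) and the deck's upper edge runs from (122,27) to (375,65). I'll measure the wheel phase and the machine's yaw.

Run:
```python
from wheel import *
c,ph,m,im=wheel('w3',[.5095,.0182],zs=.181,rows=290,excl=(265,170,370,400))
hsv=cv2.cvtColor(im,cv2.COLOR_BGR2HSV)
# lever bar: dark-brown blob at left
mk=cv2.inRange(hsv,(0,100,10),(14,255,100)); mk[:165]=0; mk[225:]=0; mk[:,146:]=0
n,l,st,ce=cv2.connectedComponentsWithStats(mk); k=1+np.argmax(st[1:,4]); print(st[k])
v,u=np.nonzero(l==k); P=onz(m,np.c_[u,v],.163)[:,:2]; mu=P.mean(0); w,V=np.linalg.eigh(np.cov(P.T)); d=V[:,1]*np.sign(V[1,1]); t=(P-mu)@d
print('bar mid',mu,'hdg',np.degrees(np.arctan2(d[1],d[0])),'extent',np.ptp(t),'width',2*np.sqrt(3*w[0]),'ends',mu+d*t.min(),mu+d*t.max())
a=np.array([.5095,.0182]); e=mu+d*(t.min()+t.max())/2-a; print('axis->mid dist',np.hypot(*e),'hdg',np.degrees(np.arctan2(e[1],e[0])))
# deck edge: gradient along columns
g=cv2.GaussianBlur(im,(5,5),0).astype(int)
for u in (170,190,210,230,250,350,400,450,480): 
  col=g[20:110,u].sum(1); dd=np.abs(col[4:]-col[:-4]); i=np.argsort(dd)[-3:]; print(u,(i+22).tolist(),dd[i].tolist())
```

```text
return _methods._mean(a, axis=axis, dtype=dtype,
  ret = ret.dtype.type(ret / rcount)
Traceback (most recent call last):
  File "wheel.py", line 16, in wheel
    c,res,_,_=np.linalg.lstsq(np.array(A),np.array(B),rcond=None)
              ~~~~~~~~~~~~~~~^^^^^^^^^^^^^^^^^^^^^^^^^^^^^^^^^^^^
numpy.linalg.LinAlgError: 1-dimensional array given. Array must be two-dimensional
```

```bash
cat > run3.py <<'E'
from wheel import *
import sys
f=sys.argv[1]; 
im,m=load(f); hsv=cv2.cvtColor(im,cv2.COLOR_BGR2HSV)
c,ph,m,im=wheel(f,[.5095,.0182],zs=.181,rows=290,excl=(265,170,370,400))
mk=cv2.inRange(hsv,(0,100,10),(14,255,100)); mk[:165]=0; mk[225:]=0; mk[:,146:]=0
n,l,st,ce=cv2.connectedComponentsWithStats(mk); k=1+np.argmax(st[1:,4]); print(st[k])
v,u=np.nonzero(l==k); P=onz(m,np.c_[u,v],.163)[:,:2]; mu=P.mean(0); w,V=np.linalg.eigh(np.cov(P.T)); d=V[:,1]*np.sign(V[1,1]); t=(P-mu)@d
print('bar mid',mu,'hdg',np.degrees(np.arctan2(d[1],d[0])),'extent',np.ptp(t),'width',2*np.sqrt(3*w[0]),'ends',mu+d*t.min(),mu+d*t.max())
a=np.array([.5095,.0182]); e=mu+d*(t.min()+t.max())/2-a; print('axis->mid dist',np.hypot(*e),'hdg',np.degrees(np.arctan2(e[1],e[0])))
g=cv2.GaussianBlur(im,(5,5),0).astype(int)
for u in (170,190,210,230,250,350,400,450,480): 
  col=g[20:110,u].sum(1); dd=np.abs(col[4:]-col[:-4]); i=np.argsort(dd)[-3:]; print(u,(i+22).tolist(),dd[i].tolist())
E
python3 - <<'E'
from h import *
im,m=load('w3'); hsv=cv2.cvtColor(im,cv2.COLOR_BGR2HSV)
for u,v in ((275,115),(390,145),(415,242),(215,210),(250,190),(90,195)): print(hsv[v,u])
E
sed -i 's/(10,150,112),(15,178,175)/(10,148,112),(15,185,225)/' wheel.py; python3 run3.py w3
```

```text
[ 14 158 195]
[ 14 158 197]
[ 13 163 127]
[ 14 158 195]
[ 13 145  72]
[ 10 163 116]
(np.float64(17.3), 2321, np.float64(17.47), np.float64(0.0216), [0.5723, 0.0338])
(np.float64(77.3), 1775, np.float64(8.54), np.float64(0.0205), [0.5265, 0.0798])
(np.float64(257.3), 1680, np.float64(23.49), np.float64(0.0246), [0.4896, -0.0559])
(np.float64(317.3), 2457, np.float64(23.42), np.float64(0.0247), [0.5609, -0.0323])
centre [0.4991 0.0119] rms [0.00126693] phase mod60 17.296713482124293
[  33  178  109   34 1282]
bar mid [0.54453553 0.1768053 ] hdg 78.73792063657552 extent 0.08093516289541261 width 0.020608224306440454 ends [0.53734823 0.14071205] [0.55315463 0.22008874]
axis->mid dist 0.16609374823573056 hdg 77.5698932075032
170 [105, 106, 107] [13, 15, 15]
190 [29, 31, 30] [17, 20, 23]
210 [93, 95, 94] [198, 220, 230]
230 [79, 81, 80] [298, 303, 340]
250 [69, 71, 70] [212, 223, 240]
350 [61, 59, 60] [256, 286, 316]
400 [78, 80, 79] [213, 243, 260]
450 [105, 107, 106] [106, 119, 120]
480 [50, 52, 51] [43, 47, 51]
```

Run:
```python
from h import *
im,m=load('w3'); hsv=cv2.cvtColor(im,cv2.COLOR_BGR2HSV)
a=np.array([.5095,.0182])
for lo,hi in ((182,215),(115,140)):
    mk=cv2.inRange(hsv,(11,150,lo),(15,170,hi)); mk=cv2.morphologyEx(mk,cv2.MORPH_OPEN,np.ones((7,7))); mk[170:,265:370]=0
    n,l,st,ce=cv2.connectedComponentsWithStats(mk)
    for k in range(1,n):
        if st[k,4]<500: continue
        v,u=np.nonzero(l==k); P=onz(m,np.c_[u,v],.181)[:,:2]-a; r=np.hypot(*P.T); an=np.degrees(np.arctan2(P[:,1],P[:,0])); q=(r>.055)&(r<.085)
        if q.sum()<100: continue
        print(lo,st[k].tolist(),q.sum(),'mean',np.round(P[q].mean(0),4),'ang %.2f'%np.degrees(np.arctan2(*P[q].mean(0)[::-1])), 'span %.1f'%np.ptp(an[q]))
g=cv2.inRange(hsv,(50,90,30),(90,255,255)); g[:,:180]=0; v,u=np.nonzero(g); B=onz(m,[[u.mean(),v.mean()]],.167)[0,:2]-a; print('ball',u.mean(),v.mean(),B,np.hypot(*B),np.degrees(np.arctan2(B[1],B[0])))
print(proj(m,[[*a,.185]]))
```

```text
182 [246, 76, 63, 94, 3311] 1811 mean [0.0679 0.0177] ang 14.61 span 21.0
182 [354, 113, 77, 70, 2520] 1701 mean [ 0.0492 -0.0497] ang -45.29 span 21.2
182 [166, 191, 99, 51, 3045] 1380 mean [0.0194 0.067 ] ang 73.89 span 21.4
115 [370, 231, 86, 39, 2284] 1217 mean [-0.019  -0.0669] ang -105.84 span 20.8
ball 220.88529829545453 260.03373579545456 [-0.02224973  0.0728145 ] 0.07613804527999675 106.99144119716513
[[317.31627856 235.15108603]]
```

Run:
```python
from h import *
im,m=load('w3'); g=cv2.cvtColor(im,cv2.COLOR_BGR2GRAY)
hsv=cv2.cvtColor(im,cv2.COLOR_BGR2HSV)
# edge near predicted line (163,36)-(500,87)
pts=[]
for u in list(range(185,215,4))+list(range(330,480,6)):
    v0=36+(u-163)*51/337; r=np.arange(int(v0-14),int(v0+15)); col=cv2.GaussianBlur(hsv[:,:,1],(5,5),0)[r,u].astype(int); col2=g[r,u].astype(int)
    d=np.abs(col[3:]-col[:-3])+np.abs(col2[3:]-col2[:-3]); i=d.argmax(); pts.append((u,r[i]+1.5,d[i]))
pts=np.array(pts); P=onz(m,pts[:,:2],.145)[:,:2]
a=np.array([.5095,.0182])
l=cv2.fitLine(P.astype(np.float32),cv2.DIST_HUBER,0,.001,.001).ravel(); n=np.array([-l[1],l[0]]); print('hdg',np.degrees(np.arctan2(l[1],l[0])),'dist',n@(l[2:]-a),'resid mm',np.round(((P-l[2:])@n)*1000,1))
goal([.5095,.0182,.2382],-30)
```

```text
hdg 76.343544 dist -0.11106482039821094 resid mm [-1.4 -1.8 -2.1 -0.1 -0.5 -0.8 -0.6 -1.   0.7  0.6  0.  -0.  -0.1  0.5
  1.1  1.6  2.2  2.7  3.9  5.7  6.9  8.1  8.7  8.6 -5.8 -6.5 -7.2 -7.3
 -6.8 -6.9 -2.7 -7.8 -6.7]
t9.80 pos [0.5106 0.0179 0.2385] h -4.47 z [ 0.004 -0.004 -1.   ] q6 1.58 gap 0.241 F [ 1.9 -4.6  0.1]
-> shift [-0.008 -0.001  0.002] turn 0.426
```

Emit:
servo_tool([
  [[0,0,0],0.08,-1],
  [[0,0,0],0.16,-1],
  [[0,0,0],0.24,-1],
  [[0,0,0],0.32,-1],
  [[0,0,0],0.38,-1],
])

```text
t: 10.3
eef_pos: [0.5101, 0.0178, 0.2386]
tool_rot: [3.049, -0.742, 0.006]
wrist_force: [1.2, -5.9, 0.2]
finger_gap: 0.243
grasp_force: 88.4
```

Emit:
servo_tool([
  [[0,0,0],0.025,-1],
  [[0,0,0],0.045,-1],
  [[0,0,0],0.045,-1],
  [[0,0,0],0.045,-1],
  [[0,0,0],0.045,-1],
])

```text
t: 10.8
eef_pos: [0.5101, 0.0178, 0.2386]
tool_rot: [3.032, -0.81, 0.006]
wrist_force: [1.9, -4.8, 0.8]
finger_gap: 0.238
grasp_force: 88.4
```

```bash
cat > sp.py <<'E'
from h import *
def spokes(f,a=np.array([.5095,.0182]),bands=((182,215),(115,140)),zs=.181):
    im,m=load(f); hsv=cv2.cvtColor(im,cv2.COLOR_BGR2HSV)
    for lo,hi in bands:
        mk=cv2.inRange(hsv,(11,150,lo),(15,170,hi)); mk=cv2.morphologyEx(mk,cv2.MORPH_OPEN,np.ones((7,7)))
        n,l,st,ce=cv2.connectedComponentsWithStats(mk)
        for k in range(1,n):
            if st[k,4]<400: continue
            v,u=np.nonzero(l==k); P=onz(m,np.c_[u,v],zs)[:,:2]-a; r=np.hypot(*P.T); an=np.degrees(np.arctan2(P[:,1],P[:,0])); q=(r>.055)&(r<.085)
            if q.sum()<300: continue
            print(lo,st[k].tolist(),q.sum(),'ang %.2f'%np.degrees(np.arctan2(*P[q].mean(0)[::-1])), 'span %.1f'%np.ptp(an[q]))
    g=cv2.inRange(hsv,(50,90,20),(90,255,255)); n,l,st,ce=cv2.connectedComponentsWithStats(g)
    print('green',[ (np.round(ce[k]).tolist(),int(st[k,4])) for k in range(1,n) if st[k,4]>60])
E
python3 - <<'E'
from sp import *
goal([.5095,.0182,.2382],-30)
snap('wrist','w4'); snap('scene','s4'); spokes('w4')
a=cv2.resize(load('w4')[0],(560,350)); b=cv2.resize(load('s4')[0][130:300,240:480],(353,250)); c=np.zeros((600,560,3),np.uint8); c[:350]=a; c[350:,:353]=b; cv2.imwrite('pics/c5.png',c)
E
```

```text
t10.80 pos [0.5101 0.0178 0.2386] h -29.91 z [ 0.003 -0.004 -1.   ] q6 2.03 gap 0.238 F [ 1.9 -4.8  0.8]
-> shift [-0.005 -0.001  0.002] turn 0.001
182 [248, 76, 61, 102, 3329] 1803 ang -10.77 span 21.3
182 [379, 107, 58, 42, 1340] 555 ang -67.89 span 13.6
182 [166, 176, 137, 59, 3545] 1373 ang 48.77 span 20.8
182 [232, 274, 31, 37, 635] 572 ang 104.54 span 13.4
115 [355, 147, 60, 49, 1441] 914 ang -73.37 span 19.6
115 [355, 222, 91, 82, 3032] 1387 ang -133.60 span 37.0
green [([233.0, 238.0], 338), ([99.0, 371.0], 1689)]
```

View pics/c5.png

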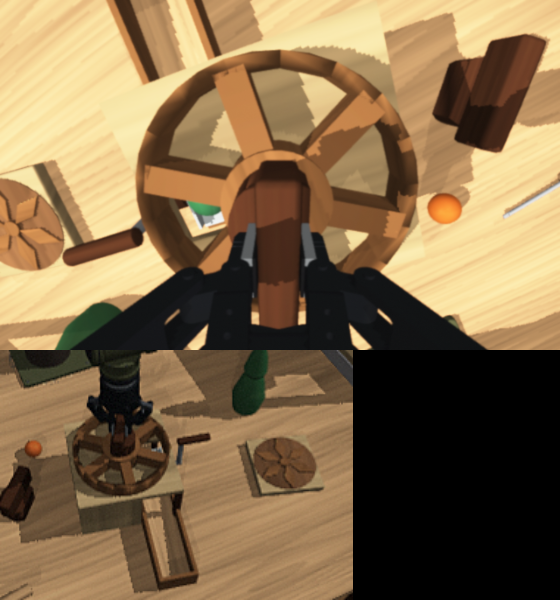

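The ball has dropped into the pan: only a sliver of green shows through the hole at crop (204,205). The pocket heading is about 79°, and the lever is upright at crop (105,247). I'll release the knob, rise, and check the hole and lever from above.

Emit:
servo_tool([
  [[0,0,0],0,-0.4],
  [[0,0,0],0,0],
  [[0,0,0],0,0.2],
  [[0,0,0],0,0.2],
  [[0,0,-0.05],0,0.2],
])

```text
t: 11.4
eef_pos: [0.5086, 0.0196, 0.2442]
tool_rot: [3.035, -0.81, -0.004]
wrist_force: [0.1, -1.2, -0.5]
finger_gap: 0.602
grasp_force: 0.0
```

Emit:
servo_tool([
  [[0,0,-0.1],0,0.2],
  [[0,0,-0.3],0,0.2],
  [[-0.2,0,-0.5],0,0.2],
  [[-0.4,0,-0.7],-0.1,0.2],
  [[-0.5,0,-0.8],-0.2,0.2],
])

```text
t: 11.9
eef_pos: [0.4437, 0.0575, 0.3706]
tool_rot: [-3.103, 0.481, -0.01]
wrist_force: [-0.2, -0.9, 0.0]
finger_gap: 0.599
grasp_force: 0.0
```

Emit:
servo_tool([
  [[0,0,0],-0.1,0.2],
  [[0,0,0],-0.2,0.2],
  [[0,0,0],-0.3,0.2],
  [[0,0,0],-0.3,0.2],
  [[0,0,0],-0.3,0.2],
])

```text
t: 12.4
eef_pos: [0.4443, 0.0568, 0.3663]
tool_rot: [-3.142, 0.001, -0.002]
wrist_force: [0.4, 0.0, 1.1]
finger_gap: 0.598
grasp_force: 0.0
```

Run:
```python
from sp import *
goal([.5095,.0182,.2382],-30)
snap('wrist','w5'); spokes('w5',bands=((100,215),))
im,m=load('w5'); cv2.imwrite('pics/c6.png',cv2.resize(im,(800,500),interpolation=cv2.INTER_CUBIC))
print(np.round(proj(m,[[.5095,.0182,.185],[.543,.19,.16],[.523,.087,.145]])))
```

```text
t12.40 pos [0.4443 0.0568 0.3663] h -0.02 z [ 0.001  0.    -1.   ] q6 1.58 gap 0.598 F [0.4 0.  1.1]
-> shift [0.433 0.257 0.854] turn 0.5
100 [262, 0, 137, 157, 5789] 2326 ang 42.49 span 140.4
100 [420, 74, 45, 29, 799] 312 ang -67.90 span 16.0
100 [325, 174, 27, 41, 825] 490 ang 167.12 span 20.0
green [([286.0, 99.0], 977), ([54.0, 196.0], 5325)]
[[358. 117.]
 [187.  83.]
 [290. 102.]]
```

View pics/c6.png

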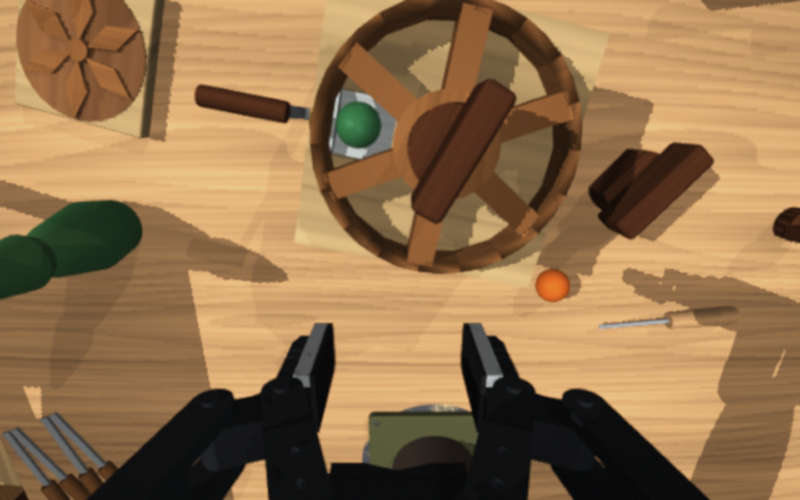

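The view shows the green ball in the pan at (358,124), between spokes at (372,80) and (360,172). The knob is on the shaft at (462,150), the lever bar runs from (197,95) to (290,110), and the deck's left edge runs from (326,0) to (297,240).

Run:
```python
from h import *
im,m=load('w5'); hsv=cv2.cvtColor(im,cv2.COLOR_BGR2HSV); a=np.array([.5095,.0182])
S=cv2.GaussianBlur(im,(3,3),0).astype(int)
# deck left edge: rows 4..60 & 120..190
pts=[]
for v in list(range(4,40,3))+list(range(128,188,3)):
    u0=(326-29*v*1.25/240)/1.25; r=np.arange(int(u0-9),int(u0+10)); d=np.abs(S[v,r+2]-S[v,r-2]).sum(1); pts.append((r[d.argmax()],v,d.max()))
P=onz(m,np.array(pts)[:,:2],.145)[:,:2]; l=cv2.fitLine(P.astype(np.float32),cv2.DIST_HUBER,0,.001,.001).ravel(); n=np.array([-l[1],l[0]])
print('deck edge hdg',np.degrees(np.arctan2(l[1],l[0])),'dist',n@(l[2:]-a),'res',np.round(((P-l[2:])@n)*1000,1))
# lever bar
mk=cv2.inRange(hsv,(0,100,10),(13,255,125)); mk[:60]=0; mk[105:]=0; mk[:,:150]=0; mk[:,234:]=0
n_,L,st,ce=cv2.connectedComponentsWithStats(mk); k=1+np.argmax(st[1:,4]); print(st[k])
v,u=np.nonzero(L==k); P=onz(m,np.c_[u,v],.162)[:,:2]; mu=P.mean(0); w,V=np.linalg.eigh(np.cov(P.T)); d=V[:,1]*np.sign(V[1,1]); t=(P-mu)@d
print('bar mid',mu,'hdg',np.degrees(np.arctan2(d[1],d[0])),'ext',np.ptp(t),'w',2*np.sqrt(3*w[0]))
e=mu+d*(t.min()+t.max())/2; print('mid',e,'dist',np.hypot(*(e-a)),'hdg',np.degrees(np.arctan2(*(e-a)[::-1])))
# spokes: two adjacent + others, centreline points by crop edges
mk=cv2.inRange(hsv,(10,140,95),(16,185,225))
q=np.zeros(0)
v,u=np.nonzero(mk); P=onz(m,np.c_[u,v],.181)[:,:2]-a; r=np.hypot(*P.T); an=np.degrees(np.arctan2(P[:,1],P[:,0]))
for c in (108.8,48.8,-11,168.8,-131):
    for it in range(5):
        s=(r>.052)&(r<.084)&(np.abs((an-c+180)%360-180)<12); c=np.degrees(np.arctan2(*P[s].mean(0)[::-1]))
    print('spoke %.2f'%c,s.sum(),'span',np.percentile((an[s]-c+180)%360-180,[3,97]))
# knob bar top (z .259) ends
E=onz(m,np.array([[497,88],[430,215]])/1.25,.259); print('knob ctr',E.mean(0),'len',np.linalg.norm(E[0]-E[1]))
```

```text
deck edge hdg -11.369266 dist 0.1152676599591566 res [ -0.   -0.4   0.1  -0.3   0.3   0.9   0.5   0.1   0.7   0.3   0.9  -4.5
  -5.9  -6.3  -7.8  -9.3 -10.9 -11.3 -11.8  -0.    0.7   1.4  -0.2  -0.6
   0.1   0.8   0.4   1.1   1.9   1.5   1.    0.6]
[ 156   68   76   30 1258]
bar mid [0.54313631 0.18255216] hdg 78.41990794492004 ext 0.0769028824917602 w 0.01619495874013671
mid [0.5431437  0.18258821] dist 0.1677956607682302 hdg 78.43356618241882
spoke 108.02 748 span [-9.48718607  9.6505844 ]
spoke 48.75 843 span [-8.92713518  8.86029501]
spoke -9.93 985 span [-9.9143993  10.26536583]
spoke 167.01 511 span [-9.28922547  9.4704378 ]
spoke -132.73 84 span [-10.15238194  11.41295102]
knob ctr [0.50935572 0.01828587 0.259     ] len 0.08250649348399061
```

Emit:
servo_tool([
  [[0.1,-0.2,0],-0.14,0.2],
  [[0.25,-0.4,0],-0.28,0.2],
  [[0.4,-0.6,0],-0.42,0.2],
  [[0.55,-0.8,0.1],-0.56,0.2],
  [[0.671,-0.905,0.2],-0.7,0.2],
])

```text
t: 12.95
eef_pos: [0.5458, 0.1949, 0.3354]
tool_rot: [-2.928, -1.137, -0.002]
wrist_force: [-0.0, -0.2, -0.1]
finger_gap: 0.601
grasp_force: 0.0
```

Emit:
servo_tool([
  [[0,0,0],-0.14,0.2],
  [[0,0,0.05],-0.28,0.2],
  [[0,0,0.1],-0.42,0.2],
  [[0,0,0.2],-0.56,0.2],
  [[0,0,0.3],-0.608,0.2],
])

```text
t: 13.45
eef_pos: [0.545, 0.1928, 0.2902]
tool_rot: [2.429, 1.992, 0.001]
wrist_force: [-0.8, 0.2, 0.2]
finger_gap: 0.597
grasp_force: 0.0
```

Emit:
servo_tool([
  [[0,0,0],0,0.2],
  [[0,0,0],0,0.2],
  [[0,0,0],0,0.2],
  [[0,0,0],0,0.2],
  [[0,0,0],0,0.2],
])

```text
t: 13.95
eef_pos: [0.545, 0.1928, 0.2911]
tool_rot: [2.431, 1.988, 0.002]
wrist_force: [0.5, -1.2, -0.1]
finger_gap: 0.598
grasp_force: 0.0
```

Run:
```python
from h import *
goal([.545,.1928,.149],78.5)
```

```text
t13.95 pos [0.545  0.1928 0.2911] h 78.55 z [ 0.001  0.    -1.   ] q6 0.45 gap 0.598 F [ 0.5 -1.2 -0.1]
-> shift [-0.    -0.001  0.947] turn 0.001
```

Emit:
servo_tool([
  [[0,0,0.2],0,0.2],
  [[0,0,0.45],0,0.2],
  [[0,0,0.7],0,0.2],
  [[0,0,0.9],0,0.2],
  [[0,0,0.947],0,0.2],
], squeeze=25)

```text
t: 14.45
eef_pos: [0.5421, 0.1921, 0.1438]
tool_rot: [-2.429, -1.987, 0.01]
wrist_force: [-1.0, 0.3, 0.0]
finger_gap: 0.602
grasp_force: 0.0
```

Emit:
servo_tool([
  [[0,0,0],0,0.1],
  [[0,0,0],0,-0.3],
  [[0,0,0],0,-0.7],
  [[0,0,0],0,-1],
  [[0,0,0],0,-1],
])

```text
t: 14.95
eef_pos: [0.5462, 0.1931, 0.1509]
tool_rot: [2.43, 1.988, 0.007]
wrist_force: [-0.5, -0.1, 6.1]
finger_gap: 0.195
grasp_force: 24.9
```

Run:
```python
from h import *
goal([.545,.1928,.149],78.5)
```

```text
t14.95 pos [0.5462 0.1931 0.1509] h 78.57 z [ 0.004  0.001 -1.   ] q6 0.45 gap 0.195 F [-0.5 -0.1  6.1]
-> shift [-0.004 -0.008  0.013] turn 0.001
```

Emit:
servo_tool([
  [[0,0.057,0.003],0,-1],
  [[0,0.113,0.011],0,-1],
  [[0,0.167,0.025],0,-1],
  [[0,0.221,0.045],0,-1],
  [[0,0.272,0.069],0,-1],
])

```text
t: 15.45
eef_pos: [0.5846, 0.1851, 0.1374]
tool_rot: [-2.43, -1.988, 0.0]
wrist_force: [-5.1, 2.2, -0.0]
finger_gap: 0.203
grasp_force: 26.5
```

Emit:
servo_tool([
  [[0,0.048,0.03],0,-1],
  [[0,0.093,0.064],0,-1],
  [[0,0.135,0.103],0,-1],
  [[0,0.172,0.145],0,-1],
  [[0,0.182,0.159],0,-1],
])

```text
t: 15.95
eef_pos: [0.6119, 0.1791, 0.1131]
tool_rot: [-2.432, -1.989, 0.0]
wrist_force: [-3.3, 3.4, 3.3]
finger_gap: 0.197
grasp_force: 27.3
```

Emit:
servo_tool([
  [[0,0,0],0,-1],
  [[0,0,0],0,-1],
  [[0,0,0],0,-1],
  [[0,0,0],0,-1],
  [[0,0,0],0,-1],
])

```text
t: 16.45
eef_pos: [0.6113, 0.1792, 0.1138]
tool_rot: [2.431, 1.989, 0.0]
wrist_force: [-0.2, 1.8, -1.4]
finger_gap: 0.2
grasp_force: 26.9
```

Emit:
servo_tool([
  [[0,0,0],0,-1],
  [[0,0,0],0,-1],
  [[0,0,0],0,-1],
  [[0,0,0],0,-1],
  [[0,0,0],0,-1],
])

```text
t: 16.95
eef_pos: [0.6113, 0.1792, 0.1138]
tool_rot: [-2.431, -1.989, 0.0]
wrist_force: [-1.7, 3.0, -0.5]
finger_gap: 0.196
grasp_force: 26.9
```

Emit:
servo_tool([
  [[0,0,0],0,-1],
  [[0,0,0],0,-1],
  [[0,0,0],0,-1],
  [[0,0,0],0,-1],
  [[0,0,0],0,-1],
])

```text
t: 17.45
eef_pos: [0.6113, 0.1792, 0.1138]
tool_rot: [-2.431, -1.989, 0.0]
wrist_force: [-2.2, 3.3, -0.8]
finger_gap: 0.2
grasp_force: 26.8
```

Run:
```python
from h import *
goal([.545,.1928,.149],78.5)
for n in ('scene','top','wrist'):
    snap(n,n[0]+'7'); im,m=load(n[0]+'7'); hsv=cv2.cvtColor(im,cv2.COLOR_BGR2HSV)
    g=cv2.inRange(hsv,(50,110,20),(90,255,255)); N,l,st,ce=cv2.connectedComponentsWithStats(g)
    print(n,[(np.round(ce[k]).tolist(),int(st[k,4])) for k in range(1,N) if st[k,4]>25])
    d=np.radians(78.5); mx=np.array([np.sin(d),-np.cos(d)]); my=np.array([np.cos(d),np.sin(d)]); print('chute end px',proj(m,[[*(np.array([.5095,.0182])+.265*mx+.07*my),.045]]),'pan',proj(m,[[*(np.array([.5095,.0182])+.07*my),.11]]))
```

```text
t17.45 pos [0.6113 0.1792 0.1138] h 78.58 z [-0. -0. -1.] q6 0.40 gap 0.200 F [-2.2  3.3 -0.8]
-> shift [ 0.001 -0.451 -0.234] turn 0.001
scene [([452.0, 7.0], 155), ([473.0, 4.0], 123), ([481.0, 29.0], 47), ([451.0, 60.0], 219), ([415.0, 146.0], 304), ([360.0, 277.0], 98)]
chute end px [[359.82074987 283.03206375]] pan [[341.60783111 203.45018745]]
top [([309.0, 116.0], 77), ([173.0, 227.0], 248)]
chute end px [[312.66849642 109.38795976]] pan [[291.28887954 188.49118366]]
wrist [([525.0, 333.0], 1558)]
chute end px [[553.64968597 343.19716718]] pan [[211.8430861  421.94919457]]
```

Run:
```python
from h import *
def tri(obs):
    A=np.zeros((3,3));b=np.zeros(3)
    for m,uv in obs:
        o,d=ray(m,[uv]); d=d[0]/np.linalg.norm(d[0]); M=np.eye(3)-np.outer(d,d); A+=M;b+=M@o
    return np.linalg.solve(A,b)
def ball():
    obs=[]
    for n,box in (('scene',(330,230,400,310)),('top',(290,90,335,150))):
        snap(n,'b'+n); im,m=load('b'+n); g=cv2.inRange(cv2.cvtColor(im,cv2.COLOR_BGR2HSV),(50,80,20),(90,255,255)); z=np.zeros_like(g); x0,y0,x1,y1=box; z[y0:y1,x0:x1]=g[y0:y1,x0:x1]
        v,u=np.nonzero(z); obs.append((m,(u.mean(),v.mean()))); print(n,len(u),u.mean(),v.mean())
    return tri(obs)
B=ball(); e=B[:2]-[.5095,.0182]; d=np.radians(78.5)
print(B,'machine x',e@[np.sin(d),-np.cos(d)],'y',e@[np.cos(d),np.sin(d)])
```

```text
scene 110 360.72727272727275 277.04545454545456
top 126 308.6984126984127 115.74603174603175
[0.76422125 0.04640921 0.03973529] machine x 0.24398363425819278 y 0.07842615509964826
```

Run:
```python
from h import *
d=np.radians(78.5); mx=np.array([np.sin(d),-np.cos(d)]); my=np.array([np.cos(d),np.sin(d)]); a=np.array([.5095,.0182])
for f,box in (('w7',(440,270,620,399)),('btop',(285,85,340,150)),('bscene',(330,240,400,310))):
    im,m=load(f); hsv=cv2.cvtColor(im,cv2.COLOR_BGR2HSV); x0,y0,x1,y1=box
    g=cv2.inRange(hsv,(40,60,8),(95,255,255))[y0:y1,x0:x1]; v,u=np.nonzero(g); print(f,len(u),u.min()+x0,u.max()+x0,v.min()+y0,v.max()+y0)
    (cx,cy),r=cv2.minEnclosingCircle(np.c_[u+x0,v+y0].astype(np.float32)); 
    for z in (.035,.05,.065):
        B=onz(m,[(cx,cy)],z)[0,:2]-a; print(z,'circ',round(cx,1),round(cy,1),round(r,1),'machine',np.round([B@mx,B@my],4))
t=load('btop')[0][92:140,290:332]; w=load('w7')[0][260:400,420:640]
c=np.zeros((600,800,3),np.uint8); c[:480,:420]=cv2.resize(t,(420,480),interpolation=cv2.INTER_CUBIC); c[:240,423:]=cv2.resize(w,(377,240)); s=load('bscene')[0][225:310,325:400]; c[250:590,423:723]=cv2.resize(s,(300,340),interpolation=cv2.INTER_CUBIC)
cv2.imwrite('pics/c7.png',np.clip(c*1.5,0,255).astype('uint8'))
```

```text
w7 1637 443 552 318 374
0.035 circ 496.6 347.7 59.7 machine [0.2229 0.0576]
0.05 circ 496.6 347.7 59.7 machine [0.212 0.072]
0.065 circ 496.6 347.7 59.7 machine [0.201  0.0864]
btop 146 303 315 109 122
0.035 circ 308.9 115.6 6.8 machine [0.2462 0.078 ]
0.05 circ 308.9 115.6 6.8 machine [0.2413 0.0764]
0.065 circ 308.9 115.6 6.8 machine [0.2365 0.0749]
bscene 116 355 367 272 282
0.035 circ 360.8 278.0 6.5 machine [0.2452 0.0792]
0.05 circ 360.8 278.0 6.5 machine [0.251  0.0764]
0.065 circ 360.8 278.0 6.5 machine [0.2568 0.0736]
```

Run:
```python
from h import *
snap('top','t8'); im,m=load('t8'); g=cv2.inRange(cv2.cvtColor(im,cv2.COLOR_BGR2HSV),(50,80,20),(90,255,255)); v,u=np.nonzero(g[90:150,285:340]); print(status.observe()['t'],u.mean()+285,v.mean()+90)
d=np.radians(78.5); mx=np.array([np.sin(d),-np.cos(d)]); my=np.array([np.cos(d),np.sin(d)]); a=np.array([.5095,.0182])
print('zoom numbers BGR along machine x at y=.078, z=.04')
for s in np.arange(.20,.312,.006):
    p=proj(m,[[*(a+s*mx+.078*my),.04]])[0]; q=cv2.getRectSubPix(im,(1,1),tuple(map(float,p)))[0,0]; print(round(s,3),np.round(p).astype(int),q)
```

```text
17.75 308.824 115.72800000000001
zoom numbers BGR along machine x at y=.078, z=.04
0.2 [305 129] [ 79 112 132]
0.206 [306 127] [ 79 113 133]
0.212 [306 125] [ 78 112 131]
0.218 [307 124] [ 68 101 113]
0.224 [307 122] [56 89 64]
0.23 [308 120] [ 61 104  54]
0.236 [308 118] [ 75 120  63]
0.242 [309 116] [ 85 133  74]
0.248 [309 114] [ 88 135  76]
0.254 [309 113] [ 81 130  70]
0.26 [310 111] [ 70 114  61]
0.266 [310 109] [42 74 65]
0.272 [311 107] [ 58  97 126]
0.278 [311 105] [ 94 142 172]
0.284 [312 104] [130 176 203]
0.29 [312 102] [132 179 205]
0.296 [312 100] [135 181 207]
0.302 [313  98] [131 176 201]
0.308 [313  97] [128 173 199]
```

Emit:
servo_tool([
  [[0,-0.048,-0.056],0,-1],
  [[0,-0.089,-0.095],0,-1],
  [[0,-0.134,-0.129],0,-1],
  [[0,-0.182,-0.159],0,-1],
  [[0,-0.233,-0.183],0,-1],
])

```text
t: 18.25
eef_pos: [0.5785, 0.186, 0.1436]
tool_rot: [2.428, 1.987, 0.007]
wrist_force: [6.2, 1.1, -1.1]
finger_gap: 0.202
grasp_force: 24.9
```

Emit:
servo_tool([
  [[0,-0.054,-0.02],0,-1],
  [[0,-0.108,-0.034],0,-1],
  [[0,-0.164,-0.042],0,-1],
  [[0,-0.221,-0.045],0,-1],
  [[0,-0.221,-0.045],0,-1],
])

```text
t: 18.75
eef_pos: [0.5466, 0.1926, 0.153]
tool_rot: [2.427, 1.987, 0.009]
wrist_force: [0.4, -0.5, 8.8]
finger_gap: 0.202
grasp_force: 25.3
```

Run:
```python
from h import *
goal([.5462,.1931,.1509],78.5)
```

```text
t18.75 pos [0.5466 0.1926 0.153 ] h 78.60 z [ 0.008 -0.    -1.   ] q6 0.45 gap 0.202 F [ 0.4 -0.5  8.8]
-> shift [ 0.003 -0.004  0.014] turn 0.002
```

Emit:
servo_tool([
  [[0,-0.003,0],0,-1],
  [[0,-0.003,0],0,-0.6],
  [[0,-0.003,0],0,-0.1],
  [[0,-0.003,0],0,0.2],
  [[0,-0.003,0],0,0.2],
])

```text
t: 19.25
eef_pos: [0.5435, 0.1926, 0.1478]
tool_rot: [-2.431, -1.989, 0.002]
wrist_force: [0.6, 0.0, -0.6]
finger_gap: 0.6
grasp_force: 0.0
```

Emit:
servo_tool([
  [[0,0,-0.1],0,0.2],
  [[0,0,-0.3],0,0.2],
  [[0,0,-0.55],0,0.2],
  [[0,0,-0.8],0,0.2],
  [[0,0,-1],0,0.2],
])

```text
t: 19.75
eef_pos: [0.5444, 0.1929, 0.3018]
tool_rot: [2.431, 1.989, 0.003]
wrist_force: [0.1, -0.6, 0.7]
finger_gap: 0.597
grasp_force: 0.0
```

Emit:
servo_tool([
  [[-0.2,-0.3,-0.2],0.14,0.2],
  [[-0.5,-0.6,-0.4],0.28,0.2],
  [[-0.8,-0.8,-0.5],0.42,0.2],
  [[-0.905,-0.9,-0.5],0.56,0.2],
  [[-0.905,-0.9,-0.5],0.7,0.2],
])

```text
t: 20.25
eef_pos: [0.3826, 0.0849, 0.377]
tool_rot: [2.985, 0.973, 0.009]
wrist_force: [0.6, 2.1, -0.2]
finger_gap: 0.596
grasp_force: 0.0
```

Run:
```python
from h import *
goal([.4443,.0568,.3663],0)
```

```text
t20.25 pos [0.3826 0.0849 0.377 ] h 36.12 z [ 0.006 -0.    -1.   ] q6 1.02 gap 0.596 F [ 0.6  2.1 -0.2]
-> shift [0.221 0.393 0.074] turn 0.602
```

Emit:
servo_tool([
  [[0.1,0.2,0.03],0.14,0.2],
  [[0.221,0.393,0.074],0.28,0.2],
  [[0.221,0.393,0.074],0.42,0.2],
  [[0.221,0.393,0.074],0.56,0.2],
  [[0.221,0.393,0.074],0.602,0.2],
])

```text
t: 20.75
eef_pos: [0.4466, 0.0587, 0.3627]
tool_rot: [3.142, 0.006, -0.001]
wrist_force: [-0.8, 0.6, -0.1]
finger_gap: 0.601
grasp_force: 0.0
```

Emit:
servo_tool([
  [[0,0,0],0,0.2],
  [[0,0,0],0,0.2],
  [[0,0,0],0,0.2],
  [[0,0,0],0,0.2],
  [[0,0,0],0,0.2],
])

```text
t: 21.25
eef_pos: [0.4467, 0.0589, 0.3621]
tool_rot: [-3.142, -0.013, -0.0]
wrist_force: [0.0, 0.2, 0.2]
finger_gap: 0.599
grasp_force: 0.0
```

Run:
```python
from h import *
goal([.4443,.0568,.3663],0); snap('wrist','w9'); snap('top','t9')
a=np.array([.5095,.0182])
for f in ('w5','w9'):
    im,m=load(f); hsv=cv2.cvtColor(im,cv2.COLOR_BGR2HSV)
    mk=cv2.inRange(hsv,(0,100,10),(13,255,125)); mk[:60]=0; mk[110:]=0; mk[:,:145]=0; mk[:,234:]=0
    n_,L,st,ce=cv2.connectedComponentsWithStats(mk); k=1+np.argmax(st[1:,4])
    v,u=np.nonzero(L==k); P=onz(m,np.c_[u,v],.162)[:,:2]; mu=P.mean(0); w,V=np.linalg.eigh(np.cov(P.T)); d=V[:,1]*np.sign(V[1,1]); t=(P-mu)@d; e=mu+d*(t.min()+t.max())/2
    print(f,'bar',mu,'mid',e,'hdg',np.degrees(np.arctan2(d[1],d[0])))
    mk=cv2.inRange(hsv,(10,140,95),(16,185,225)); v,u=np.nonzero(mk); P=onz(m,np.c_[u,v],.181)[:,:2]-a; r=np.hypot(*P.T); an=np.degrees(np.arctan2(P[:,1],P[:,0]))
    for c in (108.8,48.8,-11,168.8):
        for it in range(5):
            s=(r>.052)&(r<.084)&(np.abs((an-c+180)%360-180)<12); c=np.degrees(np.arctan2(*P[s].mean(0)[::-1]))
        print('spoke %.2f'%c,s.sum())
im,m=load('t9'); g=cv2.inRange(cv2.cvtColor(im,cv2.COLOR_BGR2HSV),(50,80,20),(90,255,255)); v,u=np.nonzero(g[90:150,285:340]); print('ball',len(u),u.mean()+285,v.mean()+90)
```

```text
t21.25 pos [0.4467 0.0589 0.3621] h 0.48 z [ 0.  0. -1.] q6 1.57 gap 0.599 F [0.  0.2 0.2]
-> shift [-0.016  0.014 -0.028] turn 0.008
w5 bar [0.54313631 0.18255216] mid [0.5431437  0.18258821] hdg 78.41990794492004
spoke 108.02 748
spoke 48.75 843
spoke -9.93 985
spoke 167.01 511
w9 bar [0.54401889 0.18241001] mid [0.54402699 0.18244974] hdg 78.46721653103175
spoke 108.00 764
spoke 48.73 868
spoke -9.92 1006
spoke 166.75 510
ball 126 308.77777777777777 115.74603174603175
```

```bash
python3 -c "
from workcell import workorder; print(workorder.job_done())"
```

```text
the job is handed in; nothing more can be done
None
```

I handed the job in after about 21 s of robot time: the knob is fully home on the shaft, the emptied pocket is within about 0.5° of centred over the drop hole, the ball rests against the chute's end stop, and the lever is back within about 0.01 rad of upright.

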